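# Key the bottle carousel round to its feed chute

### The arm

A 6-joint arm with a two-finger parallel gripper is mounted at the origin on the work surface. World frame = base frame: x ahead of the robot, y to its left, z up, the work surface at z = 0. Lengths are in m, angles in rad, forces in N, time in s.
With the tool pointing down it reaches from about 0.35 to 0.975 m from the base axis. Payload 4.9 kg.
Tool frame: the origin (TCP) lies on the centre line of the jaws, within the pads' length; the fingertips stand 8 mm ahead of it and the grasp point (between the pads) lies 11 mm behind it; z points along the fingers, y is the direction in which the jaws open and shut (so a half turn about z gives the same grasp; the last joint's range is limited). The gripper opens to 85 mm and grips with 20 to 120 N. Pads are 22 mm wide; open, the fingers measure 114 mm over their backs; the gripper's body (76 mm by 85 mm) begins 54 mm behind the grasp point. The pads swing forward as they close: fully open they stand 13 mm farther back than shut.
Start: joints at [-1.398, 0.053, 1.613, -0, 1.476, -0.119], TCP at [0.18, -0.599, 0.239] pointing down, gripper open.
Joint ranges: [-3.01, 3.01], [-1.01, 2.22], [0.06, 2.58], [-1.02, 4.17], [0.09, 2.62], [-3.14, 3.14]. Speed limits (rad/s): [2.57, 2.57, 3.14, 3.14, 3.14, 3.14].

### API

Orientations are given as a unit quaternion [w, x, y, z].
In Python, from plant import manip gives the robot as it stands.
- The arm moves only by the tool step_arm, never from a script. Its argument "deltas" is a list of rows, each a list of 7 numbers: the shift along the tool's x, y, z in m, then the turn, a rotation vector about the tool's x, y, z in rad, then the gripper command: -1 is fully open, 1 is shut, values between are in proportion. In form: [[dx, dy, dz, ax, ay, az, hand], ...]. A call has 1 to 20 rows; each row is the pose to reach, as a shift and turn from the pose commanded when the call began, along the tool's axes at that moment; what a row does not reach only later rows make up. A row lasts 1/10 s, in which the tool goes at most 50 mm and 8.59 degrees, less where a joint would pass 70% of its speed; a pose out of reach is approached as far as the arm can. A call with a gripper value outside its range is refused whole. The fingers move at their own pace and stop on an object; the grip force is fixed at half the most. Time passes only in rows, so rows that repeat a pose let the fingers close. It gives the time, the measured TCP pose, the force and the opening at its end, in the units of the state.
- manip.state(): the state, without advancing time (a new reading comes with each control period).
- manip.grab_frame(name): name is "side" or "top" or "wrist"; returns the picture (400x640x3 uint8, red, green, blue); there is no depth.
- manip.get_calibration(name): a dict with "fov_y" (degrees; the focal length in pixels is half the picture's height over the tangent of half this angle, whatever the lens; pixels are square), "cx", "cy" (the principal point, pixels), "R" (3x3) and "t" (3): a world point X has camera coordinates R X + t. Camera axes: x right, y down, z forward; pixel columns grow to the right and rows downward; lengths in m; the calibration is good to about 2 mm. A picture is of the moment at which its call begins: read the wrist's pose just before it. get_calibration takes no time and is no camera call; for the wrist camera it gives the pose at the moment of the call.
- manip.job_done(): hands the job in, once; it reports no verdict.
The state is a dict: "time": time; "joint_pos": joint angles; "joint_vel": joint speeds; "joint_efforts": joint torques, N m; "tool_pos": TCP position; "tool_rot": TCP orientation; "contact_force": force on the tool from outside, world axes, zero at the start; "ft_torque": the same for the moment, N m; "gripper_width": opening from 0.0 (shut) to 1.0 (fully open).
Only numpy, scipy, OpenCV 4.12 (cv2) and the standard library are available. Lean on these libraries where they do the work, as an engineer would, in place of code of your own. Each camera call takes 0.05 s, during which the arm holds its last target.

### The job

Pick up the T-shaped key, set its toothed underside on the toothed drive hub of the bottle carousel, turn it until the teeth mesh and push it fully home. Then turn the key to bring the carousel's one empty place in line with the feed chute, and leave the key standing meshed in the hub. Do not touch the carousel or its bottles, and do not knock or shove about the tape roll, the small carton or the loose bottle beside it.

Things in the scene. Friction and masses are not known exactly. Their poses are not given: they have to be found in the camera images.
- key_mid (a point): T-shaped key, loose, standing on its teeth on the bench: aluminium, black crossbar on top, 76 mm tall, about 0.35 kg. Point on its vertical axis half-way up, 38 mm above the tooth tips; z up. Crossbar along x: 120 long, 20 wide (y), 24 mm high, its centre 26 mm above this point; grip it across its width. Neck below the bar: 28 mm diameter, 26 mm long.
- key_tips (a point): Toothed foot of the key: point on its axis level with the tooth tips, axes as key_mid. A disc 80 mm in diameter, 12 mm thick, its underside 16 mm above this point, carries six radial teeth 60 degrees apart, one under the +x half of the crossbar. Each is 11 mm wide, 16 mm long downwards, round-tipped, from radius 24 to 38 mm.
- hub_seat (a point): Drive hub: steel disc, 80 mm diameter, six upright radial teeth, on the low grey end of the machine nearest the robot. Point on its vertical axis on the floor between the teeth, 48 mm above the bench; z up, x along the middle of a gap between two teeth (gaps every 60 degrees). Teeth 11 mm wide, 14 mm high, round-tipped, radius 24 to 38 mm.
- hub (a joint): Angle of the drive hub, rad, growing anticlockwise from above; equal to the carousel's. Fully home, the key's tips stand on the hub's floor and the crossbar lies along any gap; tooth on tooth the key stands about 14 mm higher. Meshed teeth have about 4 degrees of play either way. Turning it takes about 0.16 N m; it stays where it is left.
- carousel (a joint): Angle of the carousel, rad, anticlockwise from above; 0 when its one empty place (bare dark 42 mm square) faces the feed chute; starts between -1.25 and -0.6. White disc, 204 mm diameter, eight places on a 76 mm radius, seven holding square bottles 75 mm tall (tops 129 mm above the bench). Belt-driven by the hub: same direction, one to one.
- unit: The carousel machine, fixed: grey base 40 mm high, 130 mm wide, from 65 mm in front of the hub's axis to 335 mm behind it. Origin on the bench under the hub's axis; x points from the hub to the carousel (axis at x = 200 mm) and on to the feed chute, a short aluminium channel with a bottle waiting in it, at the far end (x = 310 to 395 mm); z up.
- tape_roll: Loose roll of brown tape lying flat, 104 mm across, 48 mm high; origin at the centre of its underside. Not needed.
- polish_a: Loose nail-polish bottle on the bench to the left of the carousel, 34 mm square, 75 mm tall; origin at the centre of its underside. Not needed.
- carton: Loose small closed carton on the bench to the right of the carousel, 110 x 90 x 90 mm; origin at the centre of its underside. Not needed.

How it is judged:
By the outcome, as a careful person would: the job done as asked, in the order asked, and still so for the second after the job is handed in, with the robot touching nothing.
It also fails if it takes over 46 s, if anything falls off the work surface, if the arm or the gripper's body presses on something with over 40 N, if the wrist force passes 120 N, or if a joint passes its speed limit or range.

## Working session

There is one attempt and no reset: what is moved stays moved. The work goes in short steps, Python scripts to look and compute and a tool call to move; the robot and the scene stay as the last step left them, time stands still between calls to the robot, and variables do not carry over. Pictures are saved under pics/ and viewed, and the job is handed in when it is done.

Besides the shell and the picture viewer there is one more tool, called after "Request:" as name([rows], argument=value, ...), one row to a line, values as JSON. step_arm: Moves the arm, as the interface text tells. Its arguments: {"type":"object","properties":{"deltas":{"type":"array"}},"required":["deltas"]}

```bash
mkdir -p pics; ls
python3 - <<'E'
from plant import manip
import cv2
for n in ["side","top","wrist"]:
    c=manip.get_calibration(n); print(n,c)
    cv2.imwrite(f"pics/{n}0.png",manip.grab_frame(n)[:,:,::-1])
print(manip.state())
E
```

```text
pics
side {'fov_y': 44.719112927426565, 'cx': 323.0209796845217, 'cy': 197.68270124044346, 'R': array([[-0.98300156, -0.18307134,  0.01388587],
       [-0.13685918,  0.68024667, -0.72009307],
       [ 0.12238259, -0.70975302, -0.69373853]]), 't': array([0.53534006, 0.13028057, 1.22331038])}
top {'fov_y': 50.27148939324932, 'cx': 317.10646772762243, 'cy': 193.17404317003968, 'R': array([[-0.00896553, -0.99995132,  0.00412049],
       [-0.99195622,  0.00837338, -0.12630413],
       [ 0.12626348, -0.00521973, -0.99198301]]), 't': array([-0.0379653 ,  0.55750373,  1.07660876])}
wrist {'fov_y': 68.65210711007413, 'cx': 320.6166996826426, 'cy': 207.58042899548846, 'R': array([[ 2.87718614e-01, -9.57714672e-01, -7.79063127e-04],
       [-9.20871881e-01, -2.76873501e-01,  2.74474121e-01],
       [-2.63083594e-01, -7.82538963e-02, -9.61594171e-01]]), 't': array([-0.62483161, -0.0362749 ,  0.37867335])}
{'time': 0.15, 'joint_pos': array([-1.39800278e+00,  5.32362833e-02,  1.61393050e+00, -3.43119664e-05,
        1.47600778e+00, -1.18989570e-01]), 'joint_vel': array([ 0.00075397, -0.00265977, -0.0042788 , -0.00043162,  0.00012102,
       -0.00020786]), 'joint_efforts': array([ 6.83360031e-05, -3.94241846e+01, -3.70721626e+01, -2.10481048e-04,
        4.66135272e-03,  3.01927912e-05]), 'tool_pos': array([ 0.17970645, -0.59813076,  0.2383549 ]), 'tool_rot': array([-7.90209286e-04,  9.89376142e-01,  1.45376148e-01, -3.83471908e-05]), 'contact_force': array([-0.14005919, -0.38078301, -0.4016611 ]), 'ft_torque': array([-0.06695488, -0.04884263, -0.0013534 ]), 'gripper_width': 1.0019750680129886}
```

View pics/side0.png

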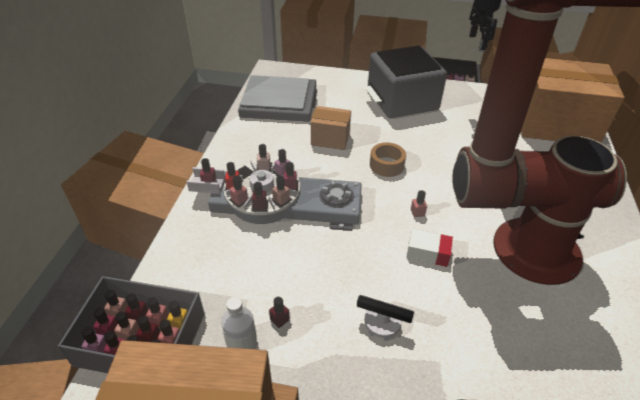

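View pics/top0.png

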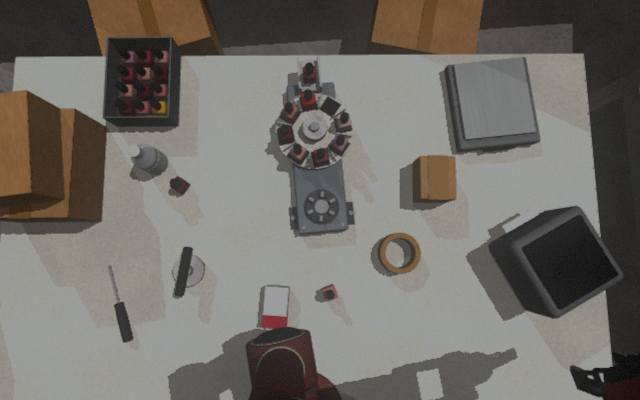

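View pics/wrist0.png

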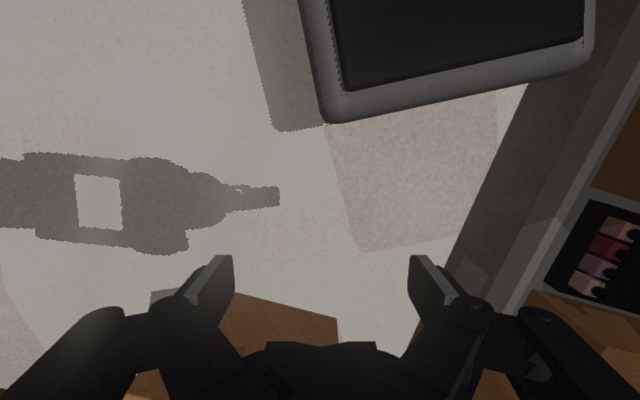

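The top view shows the key near (185,270), the hub near (321,207), the carousel near (314,128) with its dark empty place near (330,104). I'll zoom in to measure.

```bash
cat > h.py <<'E'
import numpy as np, cv2
from plant import manip
def K(c):
    f=200/np.tan(np.radians(c["fov_y"]/2)); return f
def ray(c,u,v):
    d=np.array([(u-c["cx"])/K(c),(v-c["cy"])/K(c),1.0]); R=np.array(c["R"]);t=np.array(c["t"])
    return -R.T@t, R.T@d
def plane(c,u,v,z):
    o,d=ray(c,u,v); return o+d*(z-o[2])/d[2]
def proj(c,X):
    p=np.array(c["R"])@np.array(X)+c["t"]; return np.array([c["cx"]+K(c)*p[0]/p[2],c["cy"]+K(c)*p[1]/p[2]])
E
python3 - <<'E'
from h import *
im=cv2.imread("pics/top0.png")
a=cv2.resize(im[235:305,150:220],None,fx=6,fy=6,interpolation=cv2.INTER_CUBIC)
b=cv2.resize(im[170:240,285:355],None,fx=6,fy=6,interpolation=cv2.INTER_CUBIC)
cv2.imwrite("pics/z1.png",np.hstack([a,b])[:, :800] if 0 else cv2.resize(np.hstack([a,b]),(800,400)))
cv2.imwrite("pics/z2.png",cv2.resize(im[50:170,260:365],None,fx=5,fy=5,interpolation=cv2.INTER_CUBIC)[:600])
c=manip.get_calibration("top")
for n,(u,v,z) in dict(hub=(321,207,.055),car=(314,128,.06),key=(185,270,.07),empty=(330,104,.054),tape=(400,253,.024),chute=(310,72,.05)).items(): print(n,plane(c,u,v,z).round(3))
g=im.max(2)
m=(g<45).astype(np.uint8); m[:235]=0;m[305:]=0;m[:,:165]=0;m[:,215:]=0
n,l,s,ce=cv2.connectedComponentsWithStats(m); i=1+s[1:,4].argmax(); print(s[i],ce[i])
ys,xs=np.where(l==i); r=cv2.minAreaRect(np.c_[xs,ys].astype(np.float32)); print(r)
bx=cv2.boxPoints(r); P=np.array([plane(c,u,v,.076) for u,v in bx]); print(P.round(4)); print(plane(c,*r[0],.076))
E
```

```text
hub [ 0.519 -0.052  0.055]
car [ 0.725 -0.036  0.06 ]
key [0.364 0.285 0.07 ]
empty [ 0.791 -0.079  0.054]
tape [ 0.401 -0.256  0.024]
chute [ 0.882 -0.027  0.05 ]Traceback (most recent call last):
  File "<stdin>", line 11, in <module>
ValueError: attempt to get argmax of an empty sequence
```

```bash
true
```

```text
(no output)
```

View pics/z1.png

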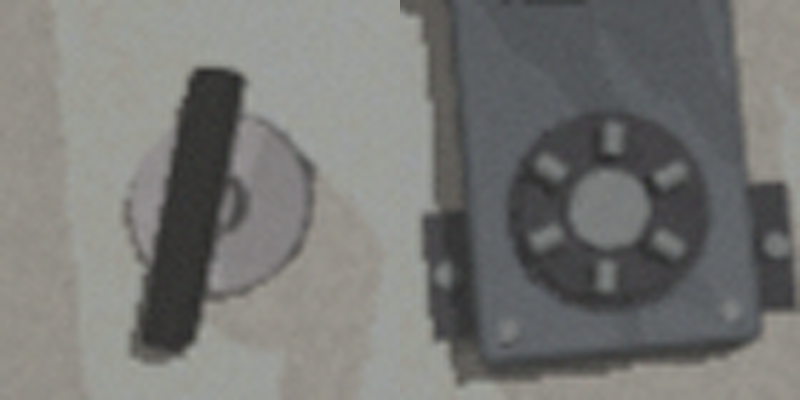

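View pics/z2.png

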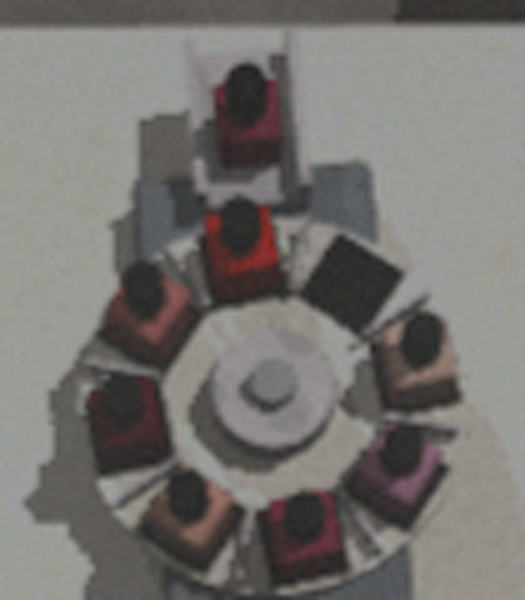

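The bar, hub teeth, and empty pad are all clear. The numbers come next: tooth blobs, bar box, pad blob.

```bash
cat > m.py <<'E'
from h import *
def big(m,box,k=1):
    x0,y0,x1,y1=box; mm=np.zeros_like(m); mm[y0:y1,x0:x1]=m[y0:y1,x0:x1]
    n,l,s,ce=cv2.connectedComponentsWithStats(mm)
    o=1+np.argsort(-s[1:,4])[:k]
    return [(s[i],ce[i],np.c_[np.where(l==i)[::-1]].astype(np.float32)) for i in o]
E
python3 - <<'E'
from m import *
c=manip.get_calibration("top"); im=cv2.GaussianBlur(cv2.imread("pics/top0.png"),(3,3),0); g=im.max(2)
print(g[250:300:6,170:200:3])
s,ce,p=big((g<72).astype(np.uint8),(165,240,215,305))[0]
r=cv2.minAreaRect(p); bx=cv2.boxPoints(r); P=np.array([plane(c,u,v,.076) for u,v in bx]); print("bar",r,P.round(3).tolist(),plane(c,*r[0],.076))
q=np.array([plane(c,u,v,.076)[:2] for u,v in p]); w,V=np.linalg.eigh(np.cov(q.T)); print("mean",q.mean(0),"ang",np.degrees(np.arctan2(V[1,1],V[0,1])))
# hub teeth
hsv=g
for th in (95,105):
  T=big((g>th).astype(np.uint8),(303,189,340,226),8)
  for s,ce,p in T: print(th,s[4],ce.round(1),plane(c,*ce,.062).round(4))
s,ce,p=big((g<60).astype(np.uint8),(318,92,342,118))[0]
print("pad",s,ce,plane(c,*ce,.054)); print(g[95:114:3,318:342:3])
E
```

```text
[[157 155 157 157 116  55  55  63 153 157]
 [158 157 157 149  60  54  53  89 134 135]
 [157 155 146 115  54  54  53 130 138 130]
 [156 139 143  78  54  53  63  90 125 130]
 [152 128 136  56  54  51  86  99 131 133]
 [155 140  95  53  54  56 127 131 131 130]
 [157 150  62  53  53  69 112 121 142 150]
 [156 117  53  55  53 134 150 145 149 149]
 [157 147 122 133 151 157 158 157 157 157]]
bar ((183.1923065185547, 271.5384521484375), (9.217458724975586, 48.832916259765625), 11.309932708740234) [[0.306, 0.308, 0.076], [0.422, 0.289, 0.076], [0.417, 0.266, 0.076], [0.301, 0.286, 0.076]] [0.36104647 0.28751706 0.076     ]
mean [0.36094528 0.28788515] ang 170.22190663005253
95 145 [321.2 206. ] [ 0.5209 -0.0527  0.062 ]
95 78 [307.4 221.7] [ 0.4814 -0.0175  0.062 ]
95 70 [335.6 221.3] [ 0.4817 -0.0887  0.062 ]
95 58 [306.  192.2] [ 0.5564 -0.0145  0.062 ]
95 50 [335.4 193.4] [ 0.5528 -0.0893  0.062 ]
95 14 [310.1 210.9] [ 0.5088 -0.0245  0.062 ]
95 13 [311.2 198.6] [ 0.54   -0.0274  0.062 ]
95 12 [322.  193.5] [ 0.5528 -0.0551  0.062 ]
105 133 [321.1 206.1] [ 0.5206 -0.0525  0.062 ]
105 8 [310.2 210.9] [ 0.5087 -0.0249  0.062 ]
105 8 [331.5 212. ] [ 0.5054 -0.0787  0.062 ]
105 7 [320.6 217.7] [ 0.4912 -0.0509  0.062 ]
105 6 [311.  198.8] [ 0.5394 -0.027   0.062 ]
105 6 [332.  199.8] [ 0.5364 -0.0804  0.062 ]
105 4 [322.  193.5] [ 0.5528 -0.0551  0.062 ]
105 3 [304. 225.] [ 0.4731 -0.0089  0.062 ]
pad [321  98  18  18 184] [329.60869565 106.39673913] [ 0.78487143 -0.07770761  0.054     ]
[[139 126 134 110 100  96 140 154]
 [102 129 143  60  76 119 144 150]
 [108 144  88  46  46  53 108 146]
 [108 117  47  47  47  47  48  72]
 [ 84  58  46  46  48  49  48 109]
 [130  88  49  48  47  46  75 149]
 [148 145 133  67  48  54 126  98]]
```

```bash
cat >> m.py <<'E'
from scipy.spatial.transform import Rotation as Ro
def Rt(s): 
    w,x,y,z=s["tool_rot"]; return Ro.from_quat([x,y,z,w])
def Rpsi(deg):
    a=np.radians(deg); x=[np.cos(a),np.sin(a),0]; y=[np.sin(a),-np.cos(a),0]; return Ro.from_matrix(np.array([x,y,[0,0,-1]]).T)
def delta(pos,deg):
    s=manip.state(); R=Rt(s); d=R.inv().apply(np.array(pos)-s["tool_pos"]); r=(R.inv()*Rpsi(deg)).as_rotvec()
    return np.r_[d,r].round(4).tolist()
def psi(s=None):
    s=s or manip.state(); x=Rt(s).apply([1,0,0]); return np.degrees(np.arctan2(x[1],x[0]))
E
python3 - <<'E'
from m import *
print(psi(), delta((.48,-.15,.28),-9.8), delta((.362,.29,.25),-9.8))
E
```

```text
16.718121674873803 [0.4165, -0.3429, -0.041, -0.0016, 0.0002, 0.4628] [0.4301, -0.7982, -0.0103, -0.0016, 0.0002, 0.4628]
```

Request:
step_arm([
  [0.4165,-0.343,-0.041,0,0,0.46,-1],
  [0.4165,-0.343,-0.041,0,0,0.46,-1],
  [0.4165,-0.343,-0.041,0,0,0.46,-1],
  [0.4165,-0.343,-0.041,0,0,0.46,-1],
  [0.4165,-0.343,-0.041,0,0,0.46,-1],
  [0.4165,-0.343,-0.041,0,0,0.46,-1],
  [0.4165,-0.343,-0.041,0,0,0.46,-1],
  [0.4165,-0.343,-0.041,0,0,0.46,-1],
  [0.4165,-0.343,-0.041,0,0,0.46,-1],
  [0.4165,-0.343,-0.041,0,0,0.46,-1],
  [0.43,-0.798,-0.01,0,0,0.463,-1],
  [0.43,-0.798,-0.01,0,0,0.463,-1],
  [0.43,-0.798,-0.01,0,0,0.463,-1],
  [0.43,-0.798,-0.01,0,0,0.463,-1],
  [0.43,-0.798,-0.01,0,0,0.463,-1],
  [0.43,-0.798,-0.01,0,0,0.463,-1],
  [0.43,-0.798,-0.01,0,0,0.463,-1],
  [0.43,-0.798,-0.01,0,0,0.463,-1],
  [0.43,-0.798,-0.01,0,0,0.463,-1],
  [0.43,-0.798,-0.01,0,0,0.463,-1],
])

```text
time: 2.15
tool_pos: [0.3606, 0.2919, 0.2489]
tool_rot: [-0.0, 0.996, -0.084, -0.0]
contact_force: [0.8, -0.3, -1.1]
gripper_width: 0.996
```

Run:
```python
from m import *
s=manip.state(); print(s["time"],s["tool_pos"],psi(s),s["joint_pos"].round(2),delta((.362,.29,.25),-9.8))
```

```text
2.15 [0.36057225 0.2919439  0.24888107] -9.66815255749748 [ 0.52 -0.35  1.96  0.    1.54  2.26] [0.0017, 0.0017, -0.0011, -0.0002, 0.0005, 0.0023]
```

Run:
```python
from m import *
import pickle
c=manip.get_calibration("wrist"); im=manip.grab_frame("wrist")[:,:,::-1]; cv2.imwrite("pics/w1.png",im); pickle.dump(c,open("w1.pkl","wb"))
print(proj(c,(.361,.291,.076)))
```

```text
[320.54701064 190.38023252]
```

View pics/w1.png

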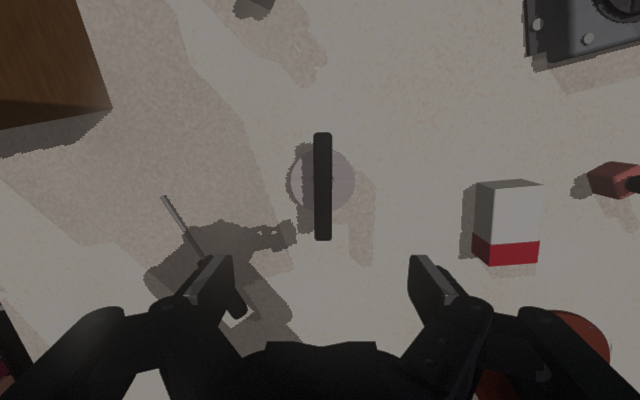

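The bar stands nearly vertical in the wrist view, columns 314–332, rows 132–241.

Run:
```python
from m import *
import pickle
c=pickle.load(open("w1.pkl","rb")); g=cv2.imread("pics/w1.png").max(2)
s,ce,p=big((g<45).astype(np.uint8),(295,115,350,260))[0]
r=cv2.minAreaRect(p); q=np.array([plane(c,u,v,.076)[:2] for u,v in p]); w,V=np.linalg.eigh(np.cov(q.T))
print(s,r); R=cv2.minAreaRect((q*1000).astype(np.float32)); print(R,q.mean(0),np.degrees(np.arctan2(V[1,1],V[0,1])))
a=q.mean(0); print(delta((R[0][0]/1000,R[0][1]/1000,.053),np.degrees(np.arctan2(V[1,1],V[0,1]))-(180 if V[0,1]<0 else 0)))
```

```text
[ 314  133   18  107 1810] ((322.5, 186.0), (106.0, 17.0), 90.0)
((362.4877624511719, 288.6231689453125), (18.257884979248047, 116.09767150878906), 79.97978973388672) [0.36541693 0.28829625] 170.6067713572936
[0.0044, 0.0062, 0.1954, -0.0027, 0.0027, -0.0019]
```

Run:
```python
from m import *
c=manip.get_calibration("top")
for uv in ((172.2,270.9),(205.1,270.9),(188.7,254.6),(188.7,287.1),(188.7,270.9)): print(plane(c,*uv,.027).round(4))
```

```text
[0.3604 0.3307 0.027 ]
[0.3596 0.2464 0.027 ]
[0.4014 0.2896 0.027 ]
[0.3192 0.2872 0.027 ]
[0.36   0.2884 0.027 ]
```

Request:
step_arm([
  [0.002,0.003,0.05,0,0,-0.002,-1],
  [0.004,0.006,0.1,0,0,-0.002,-1],
  [0.004,0.006,0.14,0,0,-0.002,-1],
  [0.004,0.006,0.17,0,0,-0.002,-1],
  [0.004,0.006,0.195,0,0,-0.002,-1],
  [0.004,0.006,0.195,0,0,-0.002,-1],
  [0.004,0.006,0.195,0,0,-0.002,-1],
])

```text
time: 2.9
tool_pos: [0.3649, 0.2827, 0.0544]
tool_rot: [0.0, 0.996, -0.085, -0.0]
contact_force: [-0.3, 2.1, -0.2]
gripper_width: 1.002
```

Run:
```python
from m import *
s=manip.state(); print(s["joint_vel"].round(3),psi(s),delta((.3615,.2887,.053),-9.4))
```

```text
[ 0.001 -0.028 -0.034 -0.001 -0.004 -0.001] -9.69676525776308 [-0.0043, -0.0054, 0.0014, 0.0005, 0.0006, -0.0052]
```

Request:
step_arm([
  [-0.0043,-0.0054,0.0007,0,0,-0.005,-1],
  [-0.0043,-0.0054,0.0007,0,0,-0.005,-1],
  [-0.0043,-0.0054,0.0007,0,0,-0.005,-1],
  [-0.0043,-0.0054,0.0007,0,0,-0.005,1],
  [-0.0043,-0.0054,0.0007,0,0,-0.005,1],
  [-0.0043,-0.0054,0.0007,0,0,-0.005,1],
  [-0.0043,-0.0054,0.0007,0,0,-0.005,1],
  [-0.0043,-0.0054,0.0007,0,0,-0.005,1],
  [-0.0043,-0.0054,0.0007,0,0,-0.005,1],
  [-0.0043,-0.0054,0.0007,0,0,-0.005,1],
])

```text
time: 3.9
tool_pos: [0.3619, 0.2891, 0.0541]
tool_rot: [-0.0, 0.997, -0.082, 0.0]
contact_force: [-0.4, 0.9, 4.8]
gripper_width: 0.29
```

Run:
```python
from m import *
s=manip.state(); print(s["joint_vel"].round(3),s["gripper_width"]*85,s["tool_pos"],psi(s),delta((.3615,.2887,.053),-9.4))
cv2.imwrite("pics/w2.png",manip.grab_frame("wrist")[:,:,::-1])
```

```text
[-0.001  0.     0.001 -0.003  0.002 -0.   ] 24.623392536602967 [0.36191054 0.28910377 0.05408324] -9.414081625966903 [-0.0003, 0.0005, 0.0011, -0.0006, -0.0003, -0.0002]
```

View pics/w2.png

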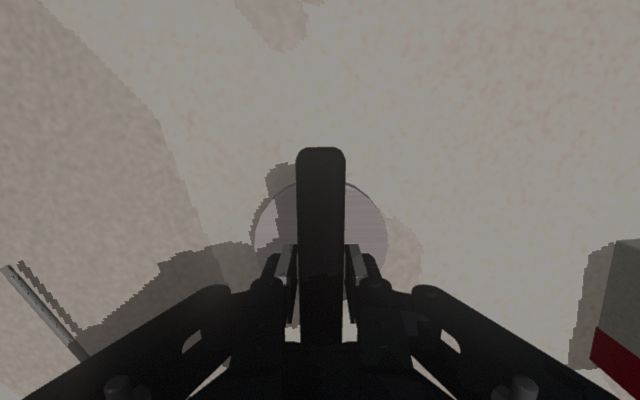

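Gripped; now lift and pause beside the hub for a wrist look.

Run:
```python
from m import *
print(delta((.3615,.2887,.2),-9.4),delta((.47,.10,.25),-9.4))
```

```text
[-0.0003, 0.0004, -0.146, -0.0006, -0.0003, -0.0002] [0.1376, 0.1688, -0.196, -0.0006, -0.0003, -0.0002]
```

Request:
step_arm([
  [0,0,-0.03,0,0,0,1],
  [0,0,-0.07,0,0,0,1],
  [0,0,-0.11,0,0,0,1],
  [0,0,-0.15,0,0,0,1],
  [0.02,0.025,-0.17,0,0,0,1],
  [0.04,0.05,-0.19,0,0,0,1],
  [0.07,0.08,-0.197,0,0,0,1],
  [0.1,0.12,-0.197,0,0,0,1],
  [0.12,0.15,-0.197,0,0,0,1],
  [0.137,0.169,-0.197,0,0,0,1],
  [0.137,0.169,-0.197,0,0,0,1],
  [0.137,0.169,-0.197,0,0,0,1],
  [0.137,0.169,-0.197,0,0,0,1],
])

```text
time: 5.25
tool_pos: [0.4684, 0.1003, 0.2495]
tool_rot: [0.0, 0.997, -0.082, -0.001]
contact_force: [1.0, 0.2, -3.6]
gripper_width: 0.29
```

Run:
```python
from m import *
import pickle
s=manip.state(); print(s["joint_vel"].round(3),s["gripper_width"]*85,s["tool_pos"],psi(s))
c=manip.get_calibration("wrist"); cv2.imwrite("pics/w3.png",manip.grab_frame("wrist")[:,:,::-1]); pickle.dump(c,open("w3.pkl","wb"))
print(proj(c,(.5224,-.0528,.06)))
im=cv2.imread("pics/side0.png"); cv2.imwrite("pics/z3.png",cv2.resize(im[130:240,185:375],None,fx=4.2,fy=4.2,interpolation=cv2.INTER_CUBIC))
```

```text
[ 0.012 -0.008 -0.007  0.002 -0.003 -0.002] 24.630761747384927 [0.46839465 0.1002664  0.24948112] -9.366865434904426
[454.07603295 114.92197578]
```

View pics/w3.png

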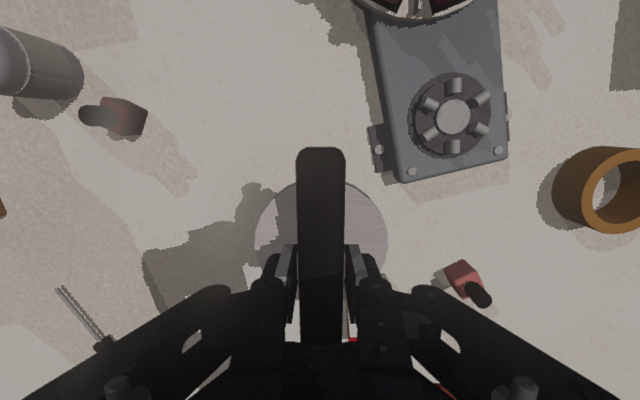

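View pics/z3.png

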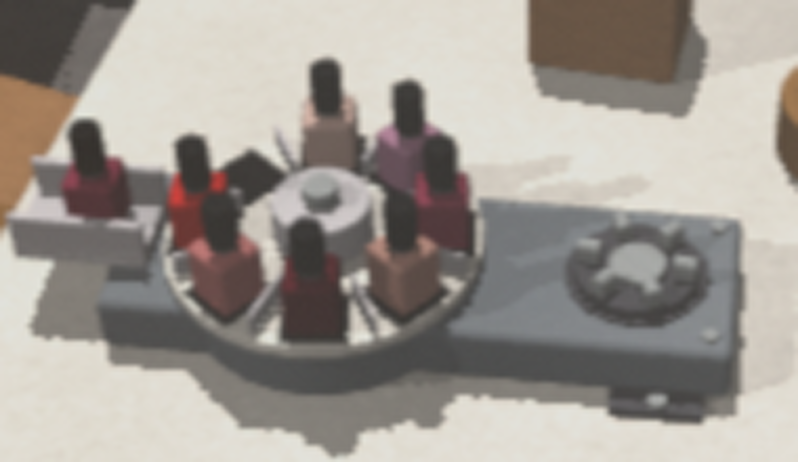

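The wrist view shows the hub near (453,116), with the key held straight between the pads. I'll zoom in on the hub.

Run:
```python
from m import *
im=cv2.imread("pics/w3.png"); cv2.imwrite("pics/z4.png",cv2.resize(im[60:190,365:515],None,fx=4.5,fy=4.5,interpolation=cv2.INTER_CUBIC))
```

```text
(no output)
```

View pics/z4.png

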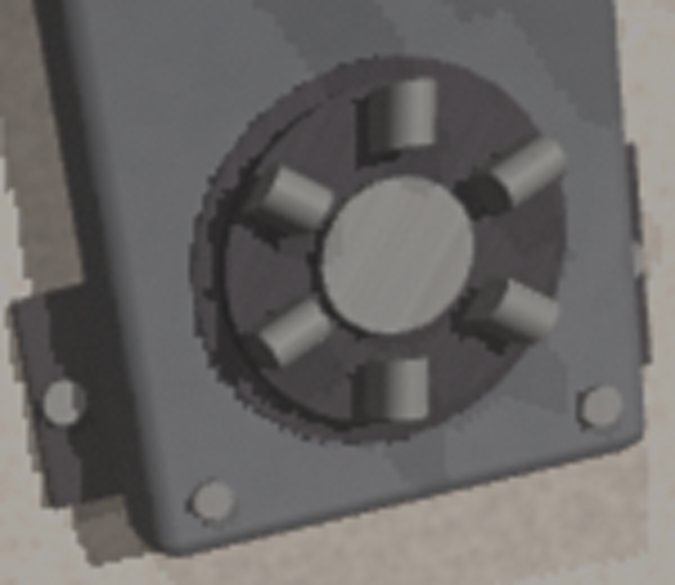

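Run:
```python
from m import *
import pickle
c=pickle.load(open("w3.pkl","rb"))
T=np.array([(418,113),(530,172),(520,312),(405,390),(293,333),(297,197)])/4.5+[365,60]
P=np.array([plane(c,u,v,.060)[:2] for u,v in T]); m=P.mean(0); d=P-m
a=np.degrees(np.arctan2(d[:,1],d[:,0])); print(m,np.hypot(*d.T).round(4),a.round(1),((a+30)%60-30).round(1))
# floor disc outline
E_=np.array([(567,230),(545,330),(480,405),(380,428),(222,280),(240,180),(330,90),(400,57),(480,75)])/4.5+[365,60]
Q=np.array([plane(c,u,v,.048)[:2] for u,v in E_]).astype(np.float32)
A=np.c_[2*Q,np.ones(len(Q))]; x=np.linalg.lstsq(A,(Q**2).sum(1),rcond=None)[0]; print(x[:2],np.sqrt(x[2]+x[0]**2+x[1]**2))
# top-view check of same
ct=manip.get_calibration("top"); T2=np.array([(612,137),(668,172),(668,243),(606,278),(546,237),(549,166)])
T2=T2-[400,0]; T2=T2/5.714+[285,170]
P=np.array([plane(ct,u,v,.060)[:2] for u,v in T2]); m=P.mean(0); d=P-m
a=np.degrees(np.arctan2(d[:,1],d[:,0])); print(m,np.hypot(*d.T).round(4),((a+30)%60-30).round(1))
```

```text
[ 0.52031708 -0.05491972] [0.0311 0.0313 0.0307 0.0314 0.0314 0.0308] [  -5.3  -63.6 -124.4  175.6  115.4   56. ] [-5.3 -3.6 -4.4 -4.4 -4.6 -4. ]
[ 0.52052343 -0.05684094] 0.0428993620205098
[ 0.52122758 -0.05338392] [0.0307 0.0306 0.0314 0.0323 0.031  0.0317] [-3.8 -1.3 -2.8 -2.3 -3.4 -4.3]
```

Run:
```python
from m import *
import pickle
c=pickle.load(open("w3.pkl","rb")); tp=np.array([0.46839465,0.1002664,0.24948112])
for v in (147,149):
  X=plane(c,320.5,v,tp[2]+.022); print(Rpsi(-9.37).inv().apply(X-tp))
for u in (254,388):
  for v in (225,235): print(Rpsi(-9.37).inv().apply(plane(c,u,v,tp[2]-.027)-tp).round(4))
print(delta((.521,-.0543,.2),-34), delta((.521,-.0543,.135),-34))
```

```text
[ 0.06092453  0.00065009 -0.022     ]
[ 0.06017735  0.00065012 -0.022     ]
[ 0.0123 -0.0383  0.027 ]
[ 0.006  -0.0387  0.027 ]
[0.0123 0.0403 0.027 ]
[0.006  0.0407 0.027 ]
[0.077, 0.1442, 0.0497, 0.0005, 0.0014, 0.4305] [0.0771, 0.1442, 0.1147, 0.0005, 0.0014, 0.4305]
```

Request:
step_arm([
  [0.02,0.04,0.01,0,0,0.1,1],
  [0.04,0.08,0.03,0,0,0.22,1],
  [0.06,0.115,0.05,0,0,0.33,1],
  [0.077,0.144,0.06,0,0,0.43,1],
  [0.077,0.144,0.09,0,0,0.43,1],
  [0.077,0.144,0.107,0,0,0.43,1],
  [0.077,0.144,0.107,0,0,0.43,1],
  [0.077,0.144,0.107,0,0,0.43,1],
  [0.077,0.144,0.107,0,0,0.43,1],
  [0.077,0.144,0.107,0,0,0.43,1],
])

```text
time: 6.3
tool_pos: [0.5226, -0.0547, 0.1454]
tool_rot: [-0.0, 0.956, -0.292, 0.002]
contact_force: [-0.3, -0.0, -4.3]
gripper_width: 0.285
```

Run:
```python
from m import *
import pickle
s=manip.state(); print(s["joint_vel"].round(3),s["gripper_width"]*85,s["tool_pos"],psi(s),s["contact_force"],delta((.521,-.0543,.118),-34))
cv2.imwrite("pics/t5.png",manip.grab_frame("side")[:,:,::-1])
im=cv2.imread("pics/t5.png"); cv2.imwrite("pics/z5.png",cv2.resize(im[110:240,225:415],None,fx=4.2,fy=4.2,interpolation=cv2.INTER_CUBIC))
```

```text
[-0.005  0.002  0.006  0.001 -0.001 -0.001] 24.210259815523532 [ 0.52261551 -0.05468681  0.14543875] -33.992376403450606 [-0.25919294 -0.01852065 -4.31051992] [-0.0016, 0.0006, 0.0274, -0.001, -0.0029, 0.0001]
```

View pics/z5.png

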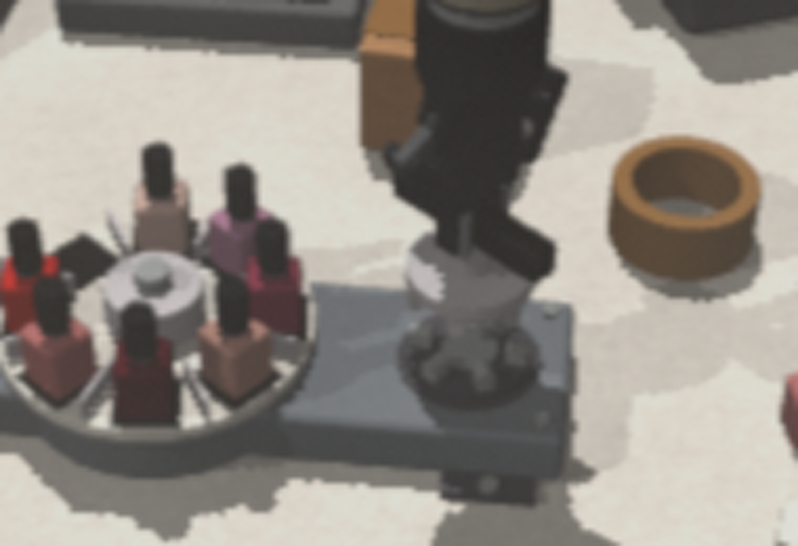

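Request:
step_arm([
  [-0.0016,0.0006,0.01,0,0.0,0,1],
  [-0.0016,0.0006,0.018,0,0.0,0,1],
  [-0.0016,0.0006,0.022,0,0.0,0,1],
  [-0.0016,0.0006,0.025,0,0.0,0,1],
  [-0.0016,0.0006,0.028,0,0.0,0,1],
  [-0.0016,0.0006,0.031,0,0.0,0,1],
  [-0.0016,0.0006,0.032,0,0.0,0,1],
  [-0.0016,0.0006,0.032,0,0.0,0,1],
])

```text
time: 7.15
tool_pos: [0.5199, -0.0545, 0.1115]
tool_rot: [-0.0, 0.956, -0.293, -0.0]
contact_force: [0.5, 0.3, -3.7]
gripper_width: 0.291
```

Run:
```python
from m import *
s=manip.state(); print(s["ft_torque"],s["gripper_width"]*85,s["tool_pos"],psi(s),s["contact_force"],delta((.521,-.0543,.102),-34))
```

```text
[-0.02300678  0.04360992  0.01826286] 24.720812220281246 [ 0.51990612 -0.05450107  0.11149127] -34.04678392764933 [ 0.50729481  0.3450971  -3.69109273] [0.0008, -0.0008, 0.0095, 0.0, 0.0002, -0.0008]
```

Request:
step_arm([
  [0.0005,-0.0004,0.003,0,0,0,1],
  [0.0005,-0.0004,0.006,0,0,0,1],
  [0.0005,-0.0004,0.009,0,0,0,1],
  [0.0005,-0.0004,0.01,0,0,0,1],
  [0.0005,-0.0004,0.01,0,0,0,1],
])

```text
time: 7.65
tool_pos: [0.5207, -0.0546, 0.1022]
tool_rot: [0.0, 0.956, -0.293, 0.0]
contact_force: [-2.3, 0.9, 0.3]
gripper_width: 0.291
```

Run:
```python
from m import *
s=manip.state(); print(s["ft_torque"],s["tool_pos"],psi(s),s["contact_force"])
```

```text
[0.05863012 0.35493837 0.01684381] [ 0.52071408 -0.05455388  0.10215535] -34.04298627660573 [-2.30692376  0.92203351  0.2631285 ]
```

Request:
step_arm([
  [0,0,0.0015,0,0,0,1],
  [0,0,0.0025,0,0,0,1],
  [0,0,0.0025,0,0,0,1],
])

```text
time: 7.95
tool_pos: [0.521, -0.0546, 0.102]
tool_rot: [0.0, 0.956, -0.293, -0.0]
contact_force: [-8.7, 1.6, 13.7]
gripper_width: 0.289
```

Run:
```python
from m import *
s=manip.state(); print(s["ft_torque"],s["tool_pos"],psi(s),s["contact_force"])
```

```text
[0.16187942 1.46866793 0.02819105] [ 0.52102581 -0.05464547  0.1019996 ] -34.033675617067146 [-8.66823025  1.6232012  13.73135129]
```

Fully home (z = 0.102 m, about 14 N of push). I'll relax the push and turn anticlockwise.

Request:
step_arm([
  [0,0,-0.002,0,0,-0.03,1],
  [0,0,-0.002,0,0,-0.08,1],
  [0,0,-0.002,0,0,-0.13,1],
  [0,0,-0.002,0,0,-0.18,1],
  [0,0,-0.002,0,0,-0.23,1],
  [0,0,-0.002,0,0,-0.28,1],
  [0,0,-0.002,0,0,-0.33,1],
  [0,0,-0.002,0,0,-0.38,1],
  [0,0,-0.002,0,0,-0.43,1],
  [0,0,-0.002,0,0,-0.48,1],
  [0,0,-0.002,0,0,-0.53,1],
  [0,0,-0.002,0,0,-0.58,1],
  [0,0,-0.002,0,0,-0.62,1],
  [0,0,-0.002,0,0,-0.65,1],
  [0,0,-0.002,0,0,-0.67,1],
  [0,0,-0.002,0,0,-0.68,1],
  [0,0,-0.002,0,0,-0.68,1],
  [0,0,-0.002,0,0,-0.68,1],
])

```text
time: 9.75
tool_pos: [0.5217, -0.0542, 0.1021]
tool_rot: [-0.0, 0.999, 0.043, 0.001]
contact_force: [3.0, 3.9, 5.2]
gripper_width: 0.29
```

Run:
```python
from m import *
import pickle
s=manip.state(); print(s["ft_torque"],s["tool_pos"],psi(s),s["contact_force"])
c=manip.get_calibration("wrist");pickle.dump(c,open("w6.pkl","wb"))
w=manip.grab_frame("wrist")[:,:,::-1]; t=manip.grab_frame("top")[:,:,::-1]
cv2.imwrite("pics/t6.png",t); cv2.imwrite("pics/w6.png",w)
cv2.imwrite("pics/z6.png",np.vstack([cv2.resize(w,(480,300)),cv2.resize(t[50:170,230:422],(480,300),interpolation=cv2.INTER_CUBIC)]))
```

```text
[ 0.74159381 -0.46256024 -0.10451204] [ 0.52170042 -0.05424082  0.10211934] 4.90323439391936 [3.00083839 3.90874065 5.22393861]
```

View pics/z6.png

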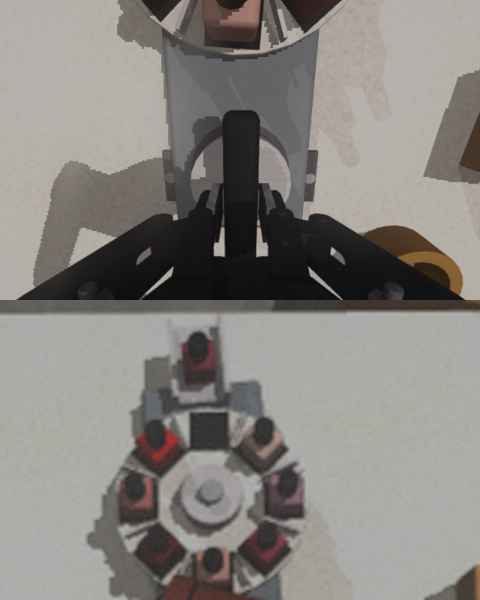

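The pad is now near the chute. Next I'll measure its angle against the unit axis.

Run:
```python
from m import *
c=manip.get_calibration("top"); t=cv2.imread("pics/t6.png"); t0=cv2.imread("pics/top0.png"); g=t.max(2)
s,ce,p=big((g<62).astype(np.uint8),(300,85,328,112),1)[0]
q=np.array([plane(c,u,v,.054)[:2] for u,v in p]); r=cv2.minAreaRect((q*1000).astype(np.float32)); print("pad",s,r, plane(c,*ce,.054))
s,ce,p=big((t0.max(2)<62).astype(np.uint8),(318,92,345,120),1)[0]
q=np.array([plane(c,u,v,.054)[:2] for u,v in p]); r=cv2.minAreaRect((q*1000).astype(np.float32)); print("pad0",s,r, plane(c,*ce,.054))
cv2.imwrite("pics/z7.png",np.hstack([cv2.resize(t[50:130,275:355],(400,400),interpolation=cv2.INTER_CUBIC),cv2.resize(t0[50:130,275:355],(400,400),interpolation=cv2.INTER_CUBIC)]))
cv2.imwrite("pics/z8.png",cv2.resize(t0[160:240,280:360],(600,600),interpolation=cv2.INTER_CUBIC))
```

```text
pad [306  95  15  15 211] ((797.239501953125, -34.07449722290039), (36.9857063293457, 38.252891540527344), 89.57330322265625) [ 0.79774232 -0.03413139  0.054     ]
pad0 [320  97  20  20 212] ((784.9622802734375, -77.63043212890625), (39.48802947998047, 39.006717681884766), 54.940486907958984) [ 0.78496244 -0.07775793  0.054     ]
```

View pics/z7.png

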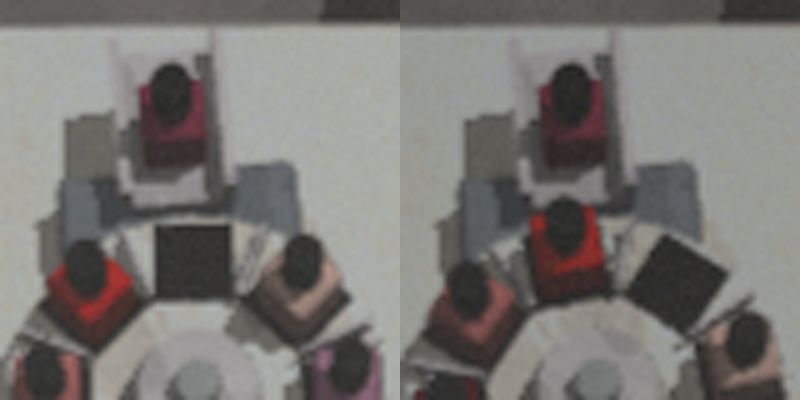

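View pics/z8.png

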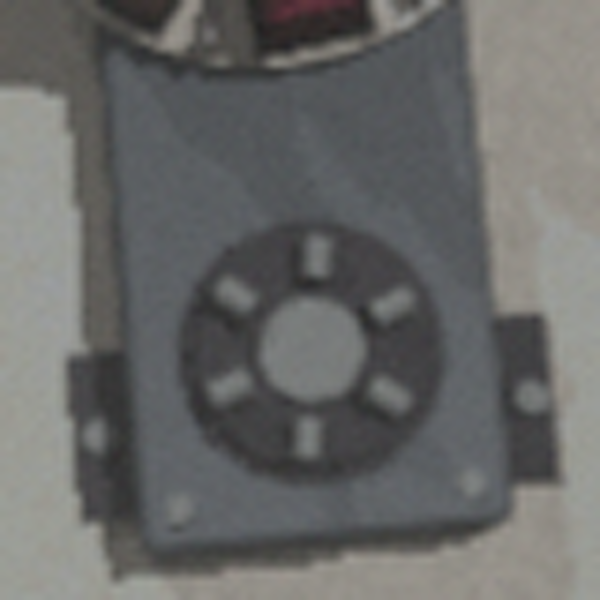

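View pics/w6.png

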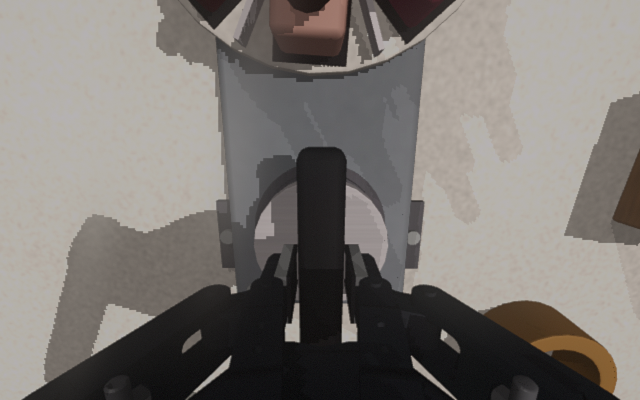

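Run:
```python
from m import *
import pickle
c=manip.get_calibration("top"); w=pickle.load(open("w6.pkl","rb")); w3=pickle.load(open("w3.pkl","rb"))
def dr(c,a,b,z=.04):
    d=plane(c,*b,z)-plane(c,*a,z); return np.degrees(np.arctan2(d[1],d[0])).round(2)
Z=lambda x,y:(280+x/7.5-.5,160+y/7.5-.5)
print("top L,R",dr(c,Z(150,545),Z(108,50)),dr(c,Z(508,510),Z(468,60)))
print("screws",dr(c,Z(470,483),Z(180,512))-90,dr(c,Z(533,398),Z(95,437),.005)-90)
# edge fit in w6 : gradient extrema per row
g=cv2.GaussianBlur(cv2.imread("pics/w6.png"),(3,3),0).astype(float)
b=(g[...,2]-g[...,0]) # red minus blue: bench>0, base<0
for nm,x0,x1,rows in (("L",205,245,range(70,195,3)),("R",395,440,range(70,195,3))):
    pts=[]
    for y in rows:
        e=np.abs(np.diff(b[y,x0:x1])); pts.append((x0+e.argmax()+.5,y))
    l=cv2.fitLine(np.array(pts,np.float32),cv2.DIST_HUBER,0,.01,.01).ravel()
    f=lambda y:(l[2]+(y-l[3])*l[0]/l[1],y)
    r=[p[0]-f(p[1])[0] for p in pts]; print(nm,dr(w,f(195),f(70)),np.std(r).round(2),plane(w,*f(195),.04).round(4))
Z4=lambda x,y:(365+x/4.5-.4,60+y/4.5-.4)
print("w3 screws",dr(w3,Z4(600,406),Z4(212,500))-90, "L/R",dr(w3,Z4(150,530),Z4(65,20)))
Z7=lambda x,y:(275+x/5-.4,50+y/5-.4)
print("chute",dr(c,Z7(125,200),Z7(113,35)),dr(c,Z7(231,195),Z7(213,35)))
# pad moments finer
```

```text
top L,R 4.65 4.07
screws 5.200000000000003 4.599999999999994
L 4.47 3.05 [0.5382 0.0108 0.04  ]
R 4.69 0.32 [ 0.549  -0.1154  0.04  ]
w3 screws 4.569999999999993 L/R 4.02
chute 3.78 5.6
```

Request:
step_arm([
  [0,0,0,0,0,-0.02,1],
  [0,0,0,0,0,-0.04,1],
  [0,0,0,0,0,-0.055,1],
  [0,0,0,0,0,-0.06,1],
  [0,0,0,0,0,-0.06,1],
  [0,0,0,0,0,-0.06,1],
])

```text
time: 10.45
tool_pos: [0.5216, -0.0542, 0.1021]
tool_rot: [-0.0, 0.997, 0.073, 0.001]
contact_force: [3.1, 5.1, 4.6]
gripper_width: 0.29
```

```bash
cat > chk.py <<'E'
from m import *
import sys
n=sys.argv[1]
s=manip.state(); print(s["time"],s["ft_torque"].round(2),s["tool_pos"],psi(s),s["contact_force"].round(1))
c=manip.get_calibration("top"); fr=[manip.grab_frame("top") for _ in range(3)]
t=np.mean(fr,0)[:,:,::-1].astype(np.uint8); cv2.imwrite(f"pics/t{n}.png",t); g=t.max(2)
for th in (58,65,75):
    s,ce,p=big((g<th).astype(np.uint8),(300,85,328,112),1)[0]
    P=plane(c,*ce,.054); P0=np.array([.78496,-.07776]); d=P[:2]-P0; L=np.hypot(*d); a=2*np.degrees(np.arcsin(L/.152))
    # pad direction = chord dir -90 + a/2
    print(th,s[4],ce.round(2),P.round(4),"turn",a.round(2),"pad dir",(np.degrees(np.arctan2(d[1],d[0]))-90+a/2).round(2))
cv2.imwrite(f"pics/z{n}.png",cv2.resize(t[50:130,275:355],(560,560),interpolation=cv2.INTER_CUBIC))
E
python3 chk.py 9
```

```text
10.45 [ 0.81 -0.29 -0.11] [ 0.52164007 -0.05420072  0.10211573] 8.340588549621923 [3.1 5.1 4.6]
58 199 [311.58 102.01] [ 0.7972 -0.0303  0.054 ] turn 37.61 pad dir 4.34
65 206 [311.64 102.08] [ 0.797  -0.0305  0.054 ] turn 37.46 pad dir 4.43
75 254 [312.89 103.2 ] [ 0.7939 -0.0337  0.054 ] turn 34.38 pad dir 5.68
```

View pics/z9.png

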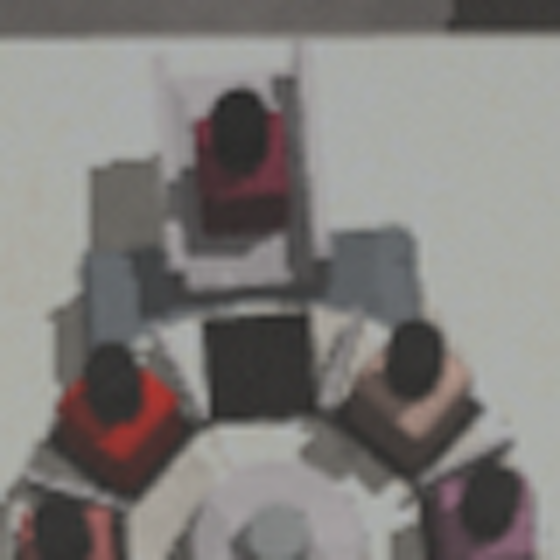

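Pad direction is 4.4°, against a unit axis of about 4.6°. I'll back the key off to mid-play, release, rise and check with the wrist camera.

Request:
step_arm([
  [0,0,0,0,0,0.02,1],
  [0,0,0,0,0,0.04,1],
  [0,0,0,0,0,0.06,1],
  [0,0,0,0,0,0.065,1],
  [0,0,0,0,0,0.065,1],
])

```text
time: 11.1
tool_pos: [0.5212, -0.0549, 0.1021]
tool_rot: [0.001, 0.999, 0.041, 0.001]
contact_force: [0.1, 0.8, 6.3]
gripper_width: 0.286
```

```bash
python3 chk.py 10
```

```text
11.1 [ 0.32 -0.11  0.11] [ 0.52122276 -0.05493263  0.10206521] 4.659596563666978 [0.1 0.8 6.3]
58 198 [311.69 102.02] [ 0.7972 -0.0306  0.054 ] turn 37.38 pad dir 4.18
65 206 [311.81 102.13] [ 0.7969 -0.0309  0.054 ] turn 37.08 pad dir 4.28
75 252 [312.91 103.15] [ 0.794  -0.0338  0.054 ] turn 34.35 pad dir 5.49
```

Request:
step_arm([
  [0,0,0,0,0,0.065,-1],
  [0,0,0,0,0,0.065,-1],
  [0,0,0,0,0,0.065,-1],
  [0,0,0,0,0,0.065,-1],
  [0,0,0,0,0,0.065,-1],
  [0,0,0,0,0,0.065,-1],
  [0,0,-0.02,0,0,0.065,-1],
  [0,0,-0.06,0,0,0.065,-1],
  [0,0,-0.1,0,0,0.065,-1],
  [0,0,-0.15,0,0,0.065,-1],
  [0,0,-0.2,0,0,0.065,-1],
  [0.05,0,-0.22,0,0,0.065,-1],
  [0.1,0,-0.22,0,0,0.065,-1],
  [0.15,0,-0.22,0,0,0.065,-1],
  [0.19,0,-0.22,0,0,0.065,-1],
  [0.2,0,-0.22,0,0,0.065,-1],
  [0.2,0,-0.22,0,0,0.065,-1],
  [0.2,0,-0.22,0,0,0.065,-1],
])

```text
time: 13.05
tool_pos: [0.7192, -0.0384, 0.3212]
tool_rot: [0.0, 1.0, 0.008, -0.0]
contact_force: [0.4, 0.3, 0.6]
gripper_width: 0.998
```

Run:
```python
from m import *
import pickle
s=manip.state(); print(s["time"],s["tool_pos"],psi(s),s["contact_force"])
c=manip.get_calibration("wrist");pickle.dump(c,open("w11.pkl","wb"))
cv2.imwrite("pics/w11.png",manip.grab_frame("wrist")[:,:,::-1]);cv2.imwrite("pics/s11.png",manip.grab_frame("side")[:,:,::-1])
```

```text
13.05 [ 0.71924895 -0.03840536  0.32116893] 0.9065581387647325 [0.39035555 0.28044169 0.57059207]
```

View pics/w11.png

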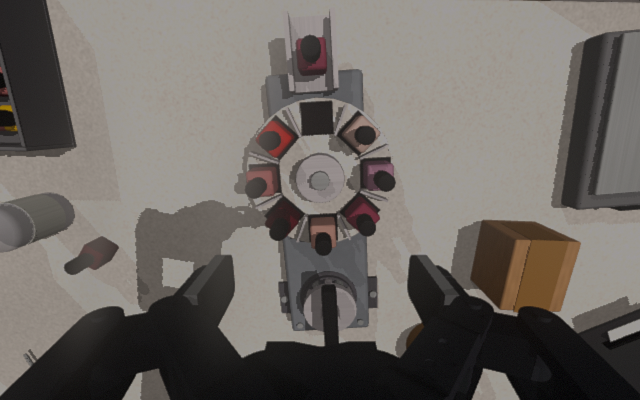

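View pics/s11.png

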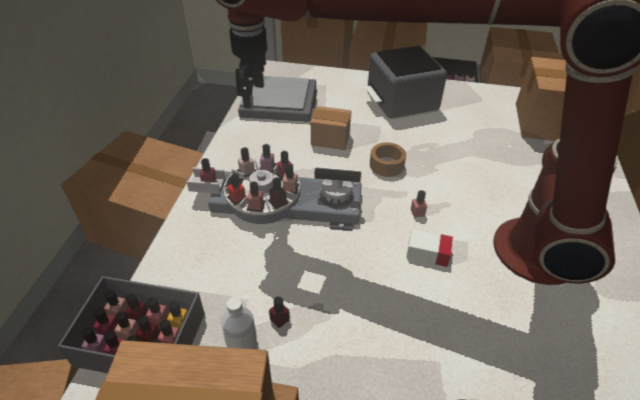

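The view shows the pad at (316,118), the chute at (312,50), and the key standing in the hub at (330,300). I'll zoom in and measure. My release rows carried an extra small clockwise turn, so I need to check that the carousel did not move.

Run:
```python
from m import *
import pickle
c=pickle.load(open("w11.pkl","rb")); im=cv2.imread("pics/w11.png"); g=im.max(2)
s,ce,p=big((g<45).astype(np.uint8),(296,98,338,138),1)[0]
q=np.array([plane(c,u,v,.054)[:2] for u,v in p]); r=cv2.minAreaRect((q*1000).astype(np.float32)); P=plane(c,*ce,.054); print("pad",s,ce,r,P)
hub=np.array([.521,-.0543]); d=P[:2]-hub; print("hub->pad",np.hypot(*d),np.degrees(np.arctan2(d[1],d[0])))
s,ce,p=big((g<45).astype(np.uint8),(315,280,345,340),1)[0]; q=np.array([plane(c,u,v,.124)[:2] for u,v in p]); w,V=np.linalg.eigh(np.cov(q.T)); print("bar",s,np.degrees(np.arctan2(V[1,1],V[0,1]))%180,q.mean(0),plane(c,*ce,.124))
a=cv2.resize(im[5:145,245:395],(600,560),interpolation=cv2.INTER_CUBIC); cv2.imwrite("pics/z11.png",a)
cv2.imwrite("pics/z12.png",cv2.resize(im[225:345,265:395],(650,600),interpolation=cv2.INTER_CUBIC))
```

```text
pad [301 102  32  33 942] [316.8343949  117.82696391] ((795.5606079101562, -33.20812225341797), (40.01507568359375, 39.36040496826172), 4.172652244567871) [ 0.79600722 -0.03325685  0.054     ]
hub->pad 0.27581114004942375 4.375662259009931
bar [322 285  16  55 758] 4.452947166138387 [ 0.55066196 -0.05362197] [ 0.55106779 -0.05359154  0.124     ]
```

View pics/z11.png

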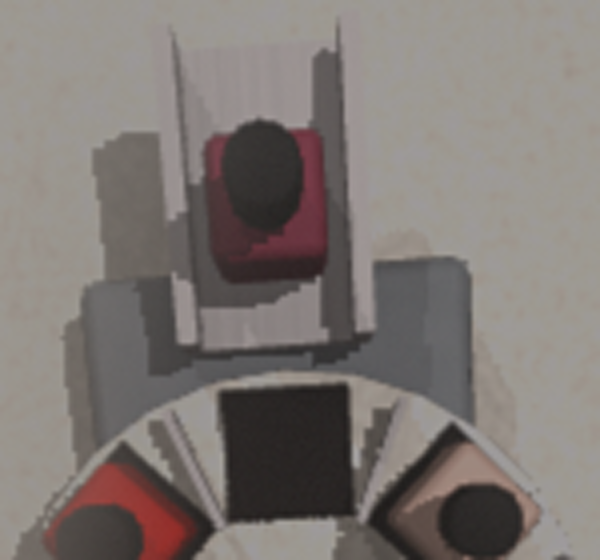

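View pics/z12.png

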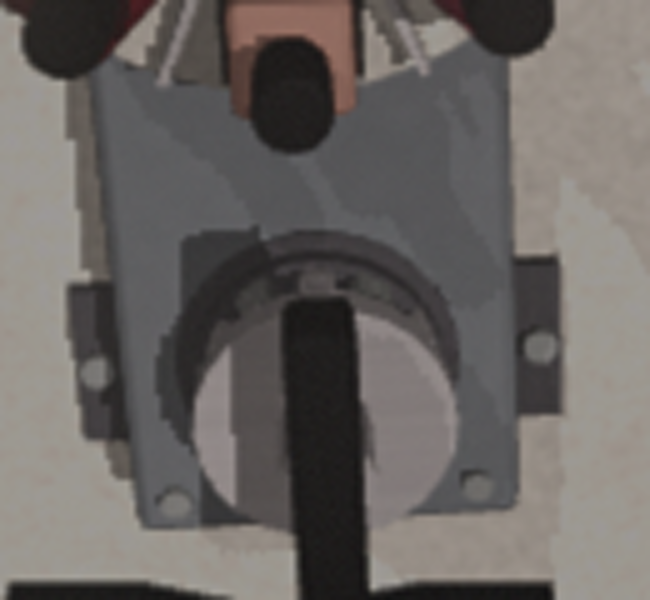

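```bash
python3 - <<'E'
from m import *
import subprocess
E
python3 chk.py 13
```

```text
13.15 [-0.04 -0.03 -0.  ] [ 0.71895387 -0.03846132  0.32216443] 0.8926442775019288 [ 0.3 -0.3  0.8]
58 103 [313.28  86.46] [ 0.8399 -0.0351  0.054 ] turn 54.42 pad dir -24.97
65 121 [313.69  87.02] [ 0.8383 -0.0362  0.054 ] turn 52.84 pad dir -25.66
75 139 [313.59  87.47] [ 0.8371 -0.0359  0.054 ] turn 52.14 pad dir -25.17
```

Run:
```python
from m import *
import pickle
c=pickle.load(open("w11.pkl","rb"))
def pt(p,z=.04): return plane(c,*p,z)[:2]
def dr(a,b,z=.04):
    d=pt(b,z)-pt(a,z); return np.degrees(np.arctan2(d[1],d[0])).round(2)
A=lambda x,y:(245+x/4-.4,5+y/4-.4)
B=lambda x,y:(265+x/5-.4,225+y/5-.4)
print("edges near",dr(B(141,510),B(101,90)),dr(B(518,490),B(509,90)))
print("long L,R",dr(B(141,510),A(84,300)),dr(B(518,490),A(470,275)))
print("screws",dr(B(477,485),B(175,502))-90,dr(B(540,348),B(96,375),.005)-90)
print("chute end",dr(A(375,333),A(183,347))-90,"far base edge",dr(A(455,258),A(100,281))-90)
# chute centre line: mid of near end corners (same height) vs pad, hub
m1=(pt(A(183,347),.05)+pt(A(375,333),.05))/2; print("chute mid",m1)
m=(pt(A(84,300))+pt(A(470,275)))/2; n=(pt(B(141,510))+pt(B(518,490)))/2; d=m-n; print("mids",m,n,np.degrees(np.arctan2(d[1],d[0])))
P=np.array([.796,-.03326]); u=d/np.hypot(*d); print("pad lateral mm from base midline",1000*(u[0]*(P-n)[1]-u[1]*(P-n)[0]))
print("chute lateral",1000*(u[0]*(m1-n)[1]-u[1]*(m1-n)[0]))
# pad square: edges
```

```text
edges near 4.05 4.57
long L,R 4.77 4.66
screws 4.6299999999999955 4.829999999999998
chute end 4.810000000000002 far base edge 4.329999999999998
chute mid [ 0.8309683  -0.02952045]
mids [ 0.84804516 -0.02838797] [ 0.4663959  -0.05986825] 4.7153592033526746
pad lateral mm from base midline -0.5771338992889251
chute lateral 0.27517030664012815
```

The carousel is within about 0.5° of the chute: the pad sits 0.6 mm off the midline and its edges read 4.2° against a unit axis of 4.7°. The key bar lies along a gap at 4.5°. Handing in.

Run:
```python
from plant import manip
print(manip.job_done(), manip.state()["time"])
```

```text
the job is handed in; nothing more can be done
the job is handed in; nothing more can be done
```

The key is standing meshed in the drive hub, and the carousel's empty place is in line with the feed chute. I handed the job in at about 13 s of the 46 s allowed.

**What I did:** I gripped the key by its crossbar and lowered it onto the hub with the bar already along a gap. The teeth meshed without any searching turn. I pushed it home, with the tips on the hub floor (TCP z = 0.102 m, as expected). I then turned it about 42° anticlockwise, backed off about 4° to the middle of the play, released, and rose clear.

**Last checks:**
- **Carousel:** in the wrist view the empty pad is 0.6 mm off the machine's midline and its edges read 4.2° against a machine axis of 4.7°. That puts it about 0.5° short of exact.
- **Key:** the bar lies at 4.5°, along a hub gap. Its seated height was confirmed while I was turning it and was not measured again after release.
- **Surroundings:** the side view shows the bottles, tape roll, carton and loose bottle apparently undisturbed, judged by eye. Forces at the readings I took stayed under about 20 N.

**Disagreements and slips:**
- Before release, different top-view estimates of the pad's angle disagreed by 1–2°, with some spurious values at one dark threshold.
- The final top-view pad reading was useless because the arm blocked the view, so I relied on the wrist view.
- My release rows included an unintended extra 3.7° clockwise turn of the gripper. The bar and pad angles measured afterwards show it did not move the key or the carousel noticeably.

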